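# Stir the basing pebbles and slide the tub to the painter's place

## Task

At the miniature-painting table, take the wooden stirrer and stir the pebbles in the steel tub: tip down near the tub's floor, round and round in wide circles, counter-clockwise as seen from above (two or three are plenty), so that pebbles on both sides are really shifted along, without letting the tub wander. Stand the stirrer back in its holder, and only then slide the tub along the table, without lifting or tipping it, until its whole foot stands on the round sheet of paper. Keep all the pebbles in the tub and leave the paint bottles and the cup alone.

Things in the scene. Friction and masses are not known exactly. Their poses are not given: they have to be found in the camera images.
- tub: low round open steel tub holding the pebbles: 130 mm outer diameter, 45 mm high, straight wall 5 mm thick, inner floor 5 mm up (inner diameter 120 mm), about 0.6 kg (varies 0.5 to 0.8), loose on the table, slides without tipping when pushed low. Origin: centre of its underside; z up
- paper: round sheet of white paper lying flat on the dark table, 170 mm diameter, under 1 mm thick, fixed. Origin: its centre
- holder: fixed wooden block, 64 x 64 mm and 60 mm high, with one square hole 25 mm wide and 50 mm deep in the middle of its top (5 mm chamfer round its mouth); the stirrer stands in it. Origin: centre of its underside; its sides and the hole's run along its x and y
- holder_mouth (a point): centre of the holder's hole, at the block's top, 60 mm above the table
- stirrer: plain wooden stirring rod, 150 mm long, 50 g, at the start standing upright in the holder (loose fit, may lean up to 0.1 rad): round shaft 20 mm diameter from the tip to 85 mm, then a square handle 26 x 26 mm from 85 to 150 mm. Origin: centre of the tip's flat end; z runs along the rod from tip to handle; the handle's flats face its x and y, and at the start line up with the holder's sides
- stirrer_tip (a point): the lower end of the stirrer's shaft (on its axis); at rest in the holder it is 10 mm above the table
- stirrer_handle (a point): point on the stirrer's axis near the middle of the square handle, 118 mm from the tip
- pebble0: one of six loose stone or cork pebbles lying in the tub, a rounded block 22 x 18 x 16 mm, 12 g; at the start the six lie in a ring, their middles 30 to 40 mm from the tub's centre, leaving the middle free; a tip circling 30 to 40 mm from the centre drives them along. Origin: centre of its underside as built, turns with it; pebbles 0 to 5 follow one another round the ring
- pebble1: one of six loose stone or cork pebbles lying in the tub, a rounded block 22 x 18 x 16 mm, 12 g; at the start the six lie in a ring, their middles 30 to 40 mm from the tub's centre, leaving the middle free; a tip circling 30 to 40 mm from the centre drives them along. Origin: centre of its underside as built, turns with it; pebbles 0 to 5 follow one another round the ring
- pebble2: one of six loose stone or cork pebbles lying in the tub, a rounded block 22 x 18 x 16 mm, 12 g; at the start the six lie in a ring, their middles 30 to 40 mm from the tub's centre, leaving the middle free; a tip circling 30 to 40 mm from the centre drives them along. Origin: centre of its underside as built, turns with it; pebbles 0 to 5 follow one another round the ring
- pebble3: one of six loose stone or cork pebbles lying in the tub, a rounded block 22 x 18 x 16 mm, 12 g; at the start the six lie in a ring, their middles 30 to 40 mm from the tub's centre, leaving the middle free; a tip circling 30 to 40 mm from the centre drives them along. Origin: centre of its underside as built, turns with it; pebbles 0 to 5 follow one another round the ring
- pebble4: one of six loose stone or cork pebbles lying in the tub, a rounded block 22 x 18 x 16 mm, 12 g; at the start the six lie in a ring, their middles 30 to 40 mm from the tub's centre, leaving the middle free; a tip circling 30 to 40 mm from the centre drives them along. Origin: centre of its underside as built, turns with it; pebbles 0 to 5 follow one another round the ring
- pebble5: one of six loose stone or cork pebbles lying in the tub, a rounded block 22 x 18 x 16 mm, 12 g; at the start the six lie in a ring, their middles 30 to 40 mm from the tub's centre, leaving the middle free; a tip circling 30 to 40 mm from the centre drives them along. Origin: centre of its underside as built, turns with it; pebbles 0 to 5 follow one another round the ring
- dropper0: bystander: dropper paint bottle, 34 mm diameter, 90 mm high, standing loose; origin under its centre
- dropper1: bystander: dropper paint bottle, 34 mm diameter, 90 mm high, standing loose; origin under its centre
- cup: bystander: plastic drinking cup, 84 mm across the rim, 110 mm high, standing loose; origin under its centre
There are look-alikes about, which are no part of the job. What is meant by the holder is not pink, and is the larger of those in its own colour.

How it is judged:
By the outcome, as a careful person would: the job done as asked, in the order asked, and still so for the second after the job is handed in, with the robot touching nothing.
It also fails if it takes over 72 s, if anything falls off the work surface, if the arm or the gripper's body presses on something with over 40 N, if the wrist force passes 120 N, or if a joint passes its speed limit or range.

## Robot

A 6-joint arm with a two-finger parallel gripper is mounted at the origin on the work surface. World frame = base frame: x ahead of the robot, y to its left, z up, the work surface at z = 0. Lengths are in mm, angles in rad, forces in N, time in s.
With the tool pointing down it reaches from about 350 to 875 mm from the base axis. Payload 4.2 kg.
Tool frame: the origin (TCP) lies midway between the tips of the shut fingers; the grasp point (between the pads) lies 19 mm behind it (arm.tcp_to_grasp is the distance from the TCP to the grasp point, in mm); z points along the fingers, y is the line along which they close (so a half turn about z gives the same grasp; the last joint's range is limited). The gripper opens to 85 mm and grips with 20 to 120 N. Pads are 22 mm wide; open, the fingers measure 114 mm over their backs; the gripper's body (76 mm by 85 mm) begins 54 mm behind the grasp point. The pads swing forward as they close: fully open they stand 13 mm farther back than shut.
Start: joints at [-1.001, 0.385, 0.008, 0, -1.194, -0.259], TCP at [191.153, -595.029, 231.312] pointing down, gripper open.
Joint ranges: [-3.14, 3.14], [-1.21, 2.06], [-1.07, 1.41], [-3.16, 2.05], [-2.99, -0.16], [-3.1, 3.1]. Speed limits (rad/s): [2.79, 2.79, 3.14, 3.14, 3.14, 3.14].

## Interface

Orientations are given as a unit quaternion [x, y, z, w].
In Python, from bench import arm, get_image gives the robot as it stands.
- The arm moves only by the tool drive_tool, never from a script. Its argument "deltas" is a list of rows, each a list of 2 entries, a list of its own where there are three numbers: the shift along the tool's x, y, z in cm, then the turn, a rotation vector about the tool's x, y, z in degrees. In form: [[[x, y, z], [ax, ay, az]], ...]. A call has 1 to 12 rows; each row shifts and turns the commanded pose from where the row before left it, along the tool's axes as they then stand; what a row does not reach is not made up. A row lasts 1/10 s, in which the tool goes at most 50 mm and 8.59 degrees, less where a joint would pass 70% of its speed; a pose out of reach is approached as far as the arm can. A call with a gripper value outside its range is refused whole. "claw" is the finger opening in cm, from 0 to 8.54, set as the call begins (left out, the last holds). The fingers move at their own pace and stop on an object; the grip force is fixed at half the most. Time passes only in rows, so rows that do not move let the fingers close. It gives the time, the measured TCP pose, the force, the opening and the grip force at its end, in the units of the state.
- arm.read_state(): the state, without advancing time (a new reading comes with each control period).
- get_image(name): name is "scene" or "top" or "wrist"; returns a dict with "img" (384x512x3 uint8, red, green, blue), "fx", "fy", "cx", "cy" (pixels), "eye" and "orientation" of the camera in the world; the wrist camera has in their place "mount" (4x4, takes a point from camera to tool coordinates, whose origin is the TCP and whose axes are the flange's). Camera axes: x right, y down, z forward; pixel columns grow to the right and rows downward; lengths in mm; the calibration is good to about 2 mm. A picture is of the moment at which its call begins: read the wrist's pose just before it. There is no depth.
- arm.job_done(): hands the job in; it is judged then, once.
The state is a dict: "clock": time; "joints": joint angles; "joint_vel": joint speeds; "joint_efforts": joint torques, N m; "position": TCP position; "ee_rot": TCP orientation; "contact_force": force on the tool from outside, world axes, zero at the start; "wrist_torque": the same for the moment, N m; "gripper_width": finger opening in mm; "grasp_force": force on a finger pad.
Only numpy, scipy, OpenCV 4.12 (cv2) and the standard library are available. Lean on these libraries where they do the work, as an engineer would, in place of code of your own. Each camera call takes 0.05 s, during which the arm holds its last target. There are 200 camera calls.

## Working session

There is one attempt and no reset: what is moved stays moved. The work goes in short steps, Python scripts to look and compute and a tool call to move; the robot and the scene stay as the last step left them, time stands still between calls to the robot, and variables do not carry over. Pictures are saved under pics/ and viewed, at most 12 in all, crops included, and the job is handed in when it is done.

Besides the shell and the picture viewer there is one more tool, called after "Call:" as a command line: name --argument value ..., lists and objects as JSON in quotes. drive_tool: Moves the arm, as the interface text tells. Its arguments: {"type":"object","properties":{"deltas":{"type":"array"},"claw":{"type":"number"}},"required":["deltas"]}

```bash
mkdir -p pics; ls; python3 - <<'E'
from bench import arm,get_image
import cv2,numpy as np
for n in ("top","scene"):
    d=get_image(n); cv2.imwrite(f"pics/{n}0.png",d["img"][:,:,::-1]); print({k:v for k,v in d.items() if k!="img"})
print(arm.read_state())
d=get_image("wrist");print(d["mount"])
E
```

```text
pics
{'fx': 404.0007737244081, 'fy': 404.0007737244081, 'cx': 252.22152413002124, 'cy': 189.64008327632635, 'eye': array([538.75518613,  45.75006274, 993.01824637]), 'orientation': array([ 0.71479212, -0.69771341,  0.03137925, -0.03582701])}
{'fx': 379.3989626157673, 'fy': 379.3989626157673, 'cx': 261.3351260520205, 'cy': 192.41493256836944, 'eye': array([1267.39512884, -185.11070697,  602.15450123]), 'orientation': array([ 0.73075077,  0.5072836 , -0.25640424, -0.37805228])}
{'clock': 0.1, 'joints': array([-1.00143444e+00,  3.85454124e-01,  6.81003838e-03, -3.68813512e-04,
       -1.19402681e+00, -2.58540571e-01]), 'joint_vel': array([ 0.00141699, -0.00228452,  0.00284277,  0.00314541,  0.00039074,
        0.00040351]), 'joint_efforts': array([ 1.56130532e-04, -3.93320990e+01,  1.88928920e+01,  4.19793382e+00,
       -2.61990113e-03,  7.15210206e-06]), 'position': array([ 190.96490832, -594.58413148,  230.37483144]), 'ee_rot': array([-1.54718564e-01,  9.87958126e-01,  9.27067475e-04, -2.20073587e-04]), 'contact_force': array([ 0.41992633, -0.41231852, -0.17413567]), 'wrist_torque': array([ 0.06315474, -0.01024838,  0.01218109]), 'grasp_force': 0.0, 'gripper_width': 85.17948428694145}
[[ 4.48100156e-04 -9.64969563e-01 -2.62361472e-01  6.49999447e+01]
 [ 9.99999704e-01  5.96652547e-04 -4.86548285e-04 -2.25634205e-01]
 [ 6.26042926e-04 -2.62361177e-01  9.64969544e-01 -1.42699707e+02]
 [ 0.00000000e+00  0.00000000e+00  0.00000000e+00  1.00000000e+00]]
```

View pics/top0.png

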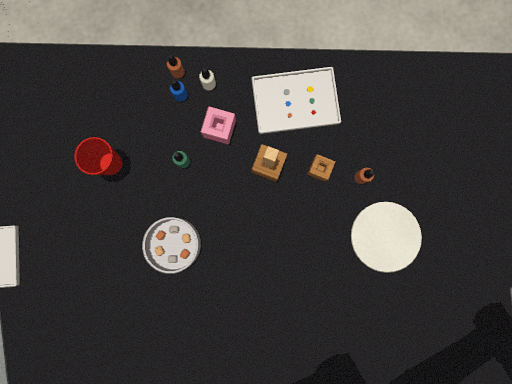

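View pics/scene0.png

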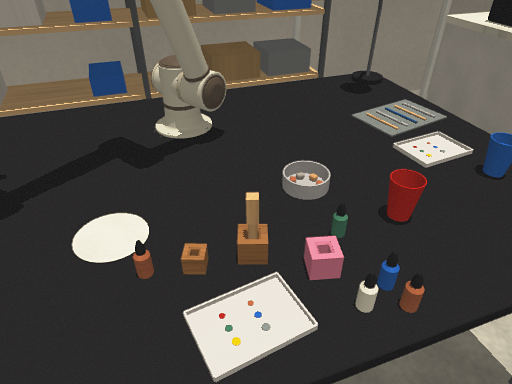

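Candidate holders in the top view are pink (219,125), larger brown (269,162) with the stirrer standing in it, and smaller brown (321,167). The larger brown one fits: it isn't pink and it is the larger of its colour. The tub is at (171,245), the paper at (386,237), the cup at (95,157), and bottles are at (181,159) and (365,175). I'll confirm the holder in a crop and measure.

```bash
cat > h.py <<'E'
from bench import arm,get_image
import cv2,numpy as np
from scipy.spatial.transform import Rotation as R
def ray(d,uv,z):
    """pixels -> points on plane z"""
    uv=np.atleast_2d(np.asarray(uv,float)); Rm=R.from_quat(d["orientation"]).as_matrix()
    v=np.c_[(uv[:,0]-d["cx"])/d["fx"],(uv[:,1]-d["cy"])/d["fy"],np.ones(len(uv))]@Rm.T
    return d["eye"]+v*((z-d["eye"][2])/v[:,2])[:,None]
def wrist():
    s=arm.read_state(); d=get_image("wrist"); T=np.eye(4); T[:3,:3]=R.from_quat(s["ee_rot"]).as_matrix(); T[:3,3]=s["position"]
    M=T@d["mount"]; d["eye"]=M[:3,3]; d["orientation"]=R.from_matrix(M[:3,:3]).as_quat(); return d
def blob(mask,x0,y0,x1,y1):
    m=np.zeros_like(mask); m[y0:y1,x0:x1]=mask[y0:y1,x0:x1]
    c,_=cv2.findContours(m,cv2.RETR_EXTERNAL,cv2.CHAIN_APPROX_NONE); return max(c,key=cv2.contourArea)
def circ(p):
    A=np.c_[2*p[:,:2],np.ones(len(p))]; s=np.linalg.lstsq(A,(p[:,:2]**2).sum(1),rcond=None)[0]
    return s[:2],np.sqrt(s[2]+s[0]**2+s[1]**2)
E
python3 - <<'E'
from h import *
d=get_image("top"); im=d["img"]; hsv=cv2.cvtColor(im,cv2.COLOR_RGB2HSV); g=im.max(2)
br=((g>70)*255).astype(np.uint8)
c=blob(br,345,190,430,280)[:,0]; print("paper",circ(ray(d,c,0)))
c=blob(br,130,205,215,285)[:,0]; p=ray(d,c,45); print("tub",circ(p),cv2.minEnclosingCircle(p[:,:2].astype(np.float32)))
for n,b in dict(hold=(248,140,292,185),small=(306,150,338,185)).items():
    c=blob(br,*b)[:,0]; print(n,cv2.minAreaRect(c.astype(np.float32)))
for uv,z in (((269,156),160),((181,159),90),((365,175),90),((95,157),110),((321,167),30),((219,125),60)): print(uv,ray(d,uv,z)[0].round())
a=cv2.resize(im[130:195,240:345],None,fx=7,fy=7,interpolation=cv2.INTER_CUBIC); cv2.imwrite("pics/crop1.png",a[:,:,::-1])
E
```

```text
paper (array([ 527.06717871, -275.39918903]), np.float64(85.45069060947063))
tub (array([495.78005673, 239.80798548]), np.float64(65.83265095760683)) ((494.8244934082031, 239.28533935546875), 68.15774536132812)
hold ((268.61260986328125, 162.21046447753906), (28.633256912231445, 30.807931900024414), 21.25050163269043)
small ((321.2586669921875, 167.6034393310547), (21.354963302612305, 22.469135284423828), 21.801406860351562)
(269, 156) [689.  19. 160.]
(181, 159) [691. 215.  90.]
(365, 175) [ 664. -200.   90.]
(95, 157) [687. 403. 110.]
(321, 167) [ 689. -111.   30.]
(219, 125) [779. 135.  60.]
```

View pics/crop1.png

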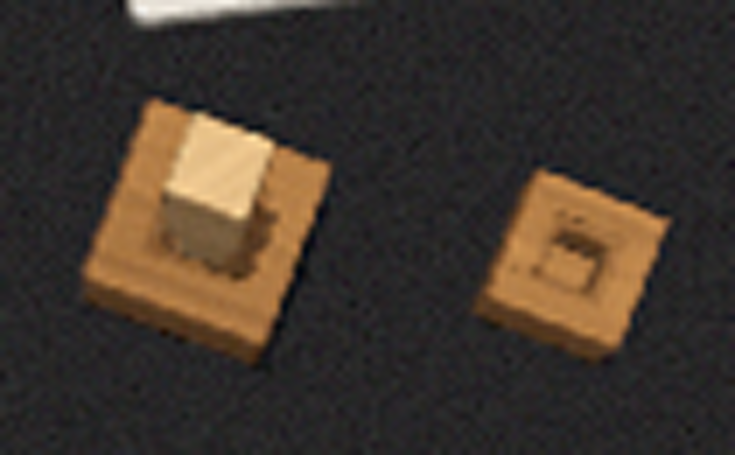

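The crop confirms it. The larger brown block at (269,162) holds the stirrer, and the smaller one at (321,167) is empty. Next I'll measure its pose from the corners.

```bash
cat >> h.py <<'E'
def plan(pos,yaw,s=None):
    """tool-frame shift (cm) and turn (deg) to reach pos with tool z down, tool y at world angle yaw (mod 180)"""
    s=s or arm.read_state(); R0=R.from_quat(s["ee_rot"]); best=None
    for k in (0,np.pi):
        a=yaw+k; y=np.array([np.cos(a),np.sin(a),0]); z=np.array([0,0,-1.]); x=np.cross(y,z)
        r=(R0.inv()*R.from_matrix(np.c_[x,y,z])).as_rotvec(degrees=True)
        if best is None or np.linalg.norm(r)<np.linalg.norm(best): best=r
    print("pos",s["position"].round(1),"shift",(R0.inv().apply(np.array(pos)-s["position"])/10).round(2),"turn",best.round(1),"clock",round(s["clock"],2))
E
python3 - <<'E'
from h import *
d=get_image("top")
f=lambda q:np.array(q)/7+[240-.43,130-.43]
t=ray(d,f([(152,98),(332,162),(265,335),(88,270)]),60)[:,:2]; s=ray(d,f([(197,112),(272,142),(250,217),(170,185)]),160)[:,:2]
for n,q in(("holder",t),("handle",s)):
    e=np.roll(q,-1,0)-q; print(n,q.mean(0).round(1),np.linalg.norm(e,axis=1).round(1),(np.degrees(np.arctan2(e[:,1],e[:,0]))%90).round(1))
for k in (0,1): plan([*t.mean(0),280],np.radians(70+90*k))
E
```

```text
holder [697.2  14.1] [63.9 62.5 62.7 62. ] [71.5 70.1 71.  71.2]
handle [696.  14.] [24.1 23.6 25.7 23.5] [69.2 74.9 69.3 71.2]
pos [ 191.  -594.8  230.8] shift [-66.8   42.51  -4.88] turn [ 0.1 -0.  37.8] clock 0.25
pos [ 191.  -594.8  230.8] shift [-66.8   42.51  -4.88] turn [  0.1   0.  -52.2] clock 0.25
```

Call:
drive_tool --deltas '[[[-3.7, 2.36, -0.27], [0, 0, 0]], [[-3.7, 2.36, -0.27], [0, 0, 0]], [[-3.7, 2.36, -0.27], [0, 0, 0]], [[-3.7, 2.36, -0.27], [0, 0, 0]], [[-3.7, 2.36, -0.27], [0, 0, 0]], [[-3.7, 2.36, -0.27], [0, 0, 0]], [[-3.7, 2.36, -0.27], [0, 0, 0]], [[-3.7, 2.36, -0.27], [0, 0, 0]], [[-3.7, 2.36, -0.27], [0, 0, 0]]]'

```text
clock: 1.15
position: [444.1, -289.4, 255.9]
ee_rot: [-0.155, 0.988, -0.0, 0.0]
contact_force: [-0.5, -0.9, -0.5]
gripper_width: 85.2
grasp_force: 0.0
```

Call:
drive_tool --deltas '[[[-3.7, 2.36, -0.27], [0, 0, 0]], [[-3.7, 2.36, -0.27], [0, 0, 0]], [[-3.7, 2.36, -0.27], [0, 0, 0]], [[-3.7, 2.36, -0.27], [0, 0, 0]], [[-3.7, 2.36, -0.27], [0, 0, 0]], [[-3.7, 2.36, -0.27], [0, 0, 0]], [[-3.7, 2.36, -0.27], [0, 0, 0]], [[-3.7, 2.36, -0.27], [0, 0, 0]], [[-3.7, 2.36, -0.27], [0, 0, 0]]]'

```text
clock: 2.05
position: [696.1, 14.6, 279.9]
ee_rot: [-0.155, 0.988, 0.0, -0.0]
contact_force: [0.8, -1.1, -0.3]
gripper_width: 85.4
grasp_force: 0.0
```

Call:
drive_tool --deltas '[[[0, 0, 0], [0, 0, -7.6]], [[0, 0, 0], [0, 0, -7.6]], [[0, 0, 0], [0, 0, -7.6]], [[0, 0, 0], [0, 0, -7.6]], [[0, 0, 0], [0, 0, -7.6]], [[0, 0, 0], [0, 0, -7.6]], [[0, 0, 0], [0, 0, -7.6]], [[0, 0, 0], [0, 0, 0]], [[0, 0, 0], [0, 0, 0]]]'

```text
clock: 2.95
position: [695.3, 13.1, 279.7]
ee_rot: [-0.58, 0.815, 0.0, -0.0]
contact_force: [0.7, 0.4, 0.4]
gripper_width: 85.4
grasp_force: 0.0
```

```bash
python3 - <<'E'
from h import *
s=arm.read_state(); print(s["joints"].round(2),s["gripper_width"])
d=wrist(); cv2.imwrite("pics/w1.png",cv2.resize(d["img"][:,:,::-1],(768,576)))
plan([697,14,109],np.radians(161))
np.save("w1.npy",d,allow_pickle=True)
E
```

```text
[ 0.25  0.48  0.29 -0.   -1.37 -0.58] 85.42755184984124
pos [695.3  13.1 279.8] shift [-0.15 -0.14 17.08] turn [ 0.  -0.  -0.1] clock 3.0
```

View pics/w1.png

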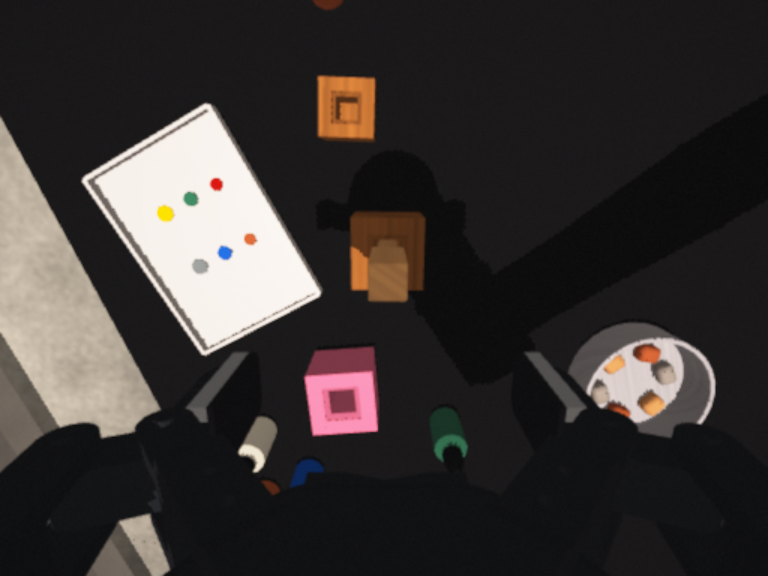

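The wrist view shows the holder at about (388,251) with the handle top at about (388,278), both square to the image. I'll cast these rays as a cross-check.

```bash
python3 - <<'E'
from h import *
d=np.load("w1.npy",allow_pickle=True).item()
f=lambda q:np.array(q)/1.5-.17
t=ray(d,f([(351,212),(425,212),(426,291),(351,291)]),60)
for n,q in(("holder",t),):
    e=np.roll(q,-1,0)-q; print(q.mean(0).round(1),np.linalg.norm(e,axis=1).round(1),(np.degrees(np.arctan2(e[:,1],e[:,0]))%90).round(1))
g=cv2.cvtColor(d["img"],cv2.COLOR_RGB2HSV)[130:215,225:295]; im=d["img"]
print("row245/256 col profile:",im[182,230:290].sum(1)//3); print("col",im[155:210,258].sum(1)//3)
E
```

```text
[694.6  13.5  60. ] [63.  69.9 67.1 69.8] [70.9 73.  70.9 69.6]
row245/256 col profile: [ 25  24  26  48  94 126 131 132 129 125 125 127 129 130 122 101 100 105
 105 106 105 105 104 102 102  98  97  99  99 101 101 103 102 101  98  98
  97  93  96  96  95  84  60  52  51  46  44  47  50  52  52  49  34  14
  14  14  14  11  15  12]
col [ 52  48  45  44  55  71  77  78  78  79  81  82  82  82  82  81  82  82
  81  82  84  92  98 100 103 103 102  99  98  99 102 104 106 105 105 104
 101  98  97  98  98  97  99 101 100  82  44  26  26  26  26  26  26  25
  26]
```

Call:
drive_tool --deltas '[[[-0.1, 0, 2.5], [0, 0, 0]], [[0, 0, 2.5], [0, 0, 0]], [[0, 0, 2.5], [0, 0, 0]], [[0, 0, 2.5], [0, 0, 0]], [[0, 0, 2.5], [0, 0, 0]], [[0, 0, 2], [0, 0, 0]], [[0, 0, 1.5], [0, 0, 0]], [[0, 0, 1], [0, 0, 0]], [[0, 0, 0], [0, 0, 0]]]'

```text
clock: 3.9
position: [695.0, 13.9, 108.4]
ee_rot: [-0.58, 0.814, 0.001, -0.001]
contact_force: [0.1, 0.1, -0.2]
gripper_width: 85.0
grasp_force: 0.0
```

Call:
drive_tool --deltas '[[[0, 0, 0], [0, 0, 0]], [[0, 0, 0], [0, 0, 0]], [[0, 0, 0], [0, 0, 0]], [[0, 0, 0], [0, 0, 0]], [[0, 0, 0], [0, 0, 0]], [[0, 0, 0], [0, 0, 0]], [[0, 0, 0], [0, 0, 0]], [[0, 0, 0], [0, 0, 0]]]' --claw 1.5

```text
clock: 4.7
position: [695.9, 14.1, 110.8]
ee_rot: [-0.581, 0.814, -0.0, 0.0]
contact_force: [-1.9, 0.8, 4.2]
gripper_width: 25.2
grasp_force: 59.2
```

Call:
drive_tool --deltas '[[[0, 0, -1], [0, 0, 0]], [[0, 0, -1.5], [0, 0, 0]], [[0, 0, -1.5], [0, 0, 0]], [[0, 0, -1.5], [0, 0, 0]], [[0, 0, -2], [0, 0, 0]], [[0, 0, -2], [0, 0, 0]], [[0, 0, -2], [0, 0, 0]], [[0, 0, -1], [0, 0, 0]], [[0, 0, 0], [0, 0, 0]], [[0, 0, 0], [0, 0, 0]]]'

```text
clock: 5.7
position: [695.2, 14.1, 234.2]
ee_rot: [-0.581, 0.814, 0.0, -0.0]
contact_force: [-0.9, -0.1, -1.4]
gripper_width: 25.4
grasp_force: 58.7
```

```bash
python3 - <<'E'
from h import *
s=arm.read_state(); print(s["gripper_width"],s["grasp_force"])
plan([495.5,239.7,235],np.radians(161))
d=get_image("scene"); cv2.imwrite("pics/s1.png",cv2.resize(d["img"][60:280,180:400,::-1],None,fx=2.6,fy=2.6)); np.save("s1.npy",d,allow_pickle=True)
d=get_image("top"); np.save("t1.npy",d,allow_pickle=True)
E
```

```text
25.385223717011286 58.749902844429016
pos [695.2  14.1 234.2] shift [-14.82  26.23  -0.05] turn [ 0.1  0.  -0. ] clock 5.7
```

View pics/s1.png

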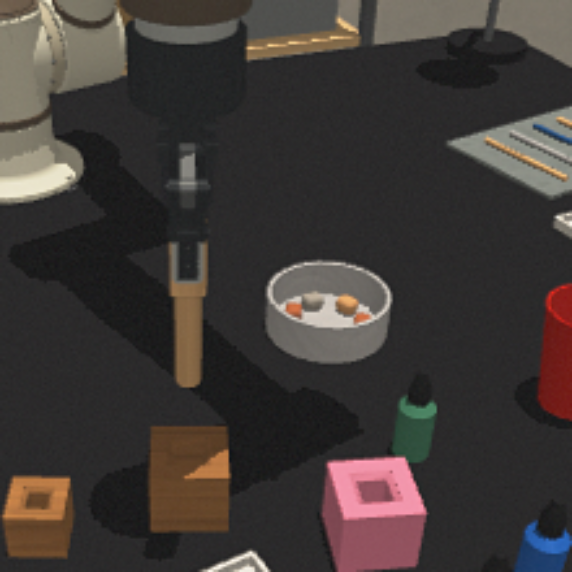

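The stirrer is held upright, with its tip end at crop (188,386), scene px (252,208). I'll work out the tip height.

```bash
python3 - <<'E'
from h import *
d=np.load("s1.npy",allow_pickle=True).item()
im=d["img"].astype(int); print(im[200:216,252].sum(1)//3, im[200,240:266].sum(1)//3)
n=np.array([695.2,14.1])-d["eye"][:2]; D=np.linalg.norm(n)-10
for v in (207,208,209):
    a=ray(d,(252,v),0)[0]; L=np.linalg.norm(a[:2]-d["eye"][:2]); f=D/L; p=d["eye"]+(a-d["eye"])*f; print(v,p.round(1))
E
```

```text
[103 105 104 105 103 104 105 105 105  37  42  42  42  39  44  42] [ 43  25  25  27  27  27  30  67 102 100  99 100 103 103 100  98  91  53
  26  28  29  29  26  23  26  27]
207 [705.1  12.2 139.2]
208 [705.1  12.1 136.7]
209 [705.1  12.1 134.2]
```

Call:
drive_tool --deltas '[[[-1.85, 3.28, 0], [0, 0, 0]], [[-1.85, 3.28, 0], [0, 0, 0]], [[-1.85, 3.28, 0], [0, 0, 0]], [[-1.85, 3.28, 0], [0, 0, 0]], [[-1.85, 3.28, 0], [0, 0, 0]], [[-1.85, 3.28, 0], [0, 0, 0]], [[-1.85, 3.28, 0], [0, 0, 0]], [[-1.85, 3.28, 0], [0, 0, 0]], [[0, 0, 0], [0, 0, 0]], [[0, 0, 0], [0, 0, 0]]]'

```text
clock: 6.8
position: [495.1, 239.8, 234.3]
ee_rot: [-0.582, 0.814, -0.0, -0.001]
contact_force: [1.0, -0.5, 0.0]
gripper_width: 25.6
grasp_force: 59.0
```

Call:
drive_tool --deltas '[[[0, 0, 2], [0, 0, 0]], [[0, 0, 2], [0, 0, 0]], [[0, 0, 2], [0, 0, 0]], [[0, 0, 2], [0, 0, 0]], [[0, 0, 1.5], [0, 0, 0]], [[0, 0, 1.2], [0, 0, 0]], [[0, 0, 0.8], [0, 0, 0]], [[0, 0, 0.5], [0, 0, 0]], [[0, 0, 0], [0, 0, 0]], [[0, 0, 0], [0, 0, 0]]]'

```text
clock: 7.8
position: [496.1, 239.6, 115.4]
ee_rot: [-0.581, 0.814, -0.0, 0.001]
contact_force: [0.2, 0.1, -0.9]
gripper_width: 25.5
grasp_force: 59.0
```

```bash
python3 - <<'E'
from h import *
plan([495.5,239.7,108],np.radians(161))
s=arm.read_state(); Ri=R.from_quat(s["ee_rot"]).inv()
# CCW circle rows, r=33, 20 per turn, start at world angle 90 deg: tool shifts in cm
for n in (20,):
    a=np.pi/2+2*np.pi*np.arange(n+1)/n; p=3.3*np.c_[np.cos(a),np.sin(a),0*a]
    print("out",Ri.apply(p[0]).round(2)); print(Ri.apply(np.diff(p,axis=0)).round(2)[:,:2].tolist())
E
```

```text
pos [496.1 239.6 115.4] shift [0.01 0.06 0.74] turn [-0.  0.  0.] clock 7.8
out [-3.12  1.07  0.  ]
[[0.48, 0.91], [0.74, 0.72], [0.93, 0.45], [1.02, 0.14], [1.02, -0.18], [0.91, -0.48], [0.72, -0.74], [0.45, -0.93], [0.14, -1.02], [-0.18, -1.02], [-0.48, -0.91], [-0.74, -0.72], [-0.93, -0.45], [-1.02, -0.14], [-1.02, 0.18], [-0.91, 0.48], [-0.72, 0.74], [-0.45, 0.93], [-0.14, 1.02], [0.18, 1.02]]
```

Call:
drive_tool --deltas '[[[0, 0, 0.4], [0, 0, 0]], [[0, 0, 0.3], [0, 0, 0]], [[0, 0, 0], [0, 0, 0]], [[0.12, -0.39, 0], [0, 0, 0]], [[-0.13, -0.43, 0], [0, 0, 0]], [[-0.39, -0.35, 0], [0, 0, 0]], [[-0.59, -0.15, 0], [0, 0, 0]], [[-0.7, 0.14, 0], [0, 0, 0]], [[-0.68, 0.46, 0], [0, 0, 0]], [[-0.52, 0.77, 0], [0, 0, 0]], [[-0.23, 1.02, 0], [0, 0, 0]]]'

```text
clock: 8.9
position: [495.3, 273.3, 107.8]
ee_rot: [-0.581, 0.814, 0.0, 0.0]
contact_force: [0.1, 0.5, -0.2]
gripper_width: 25.7
grasp_force: 59.2
```

Call:
drive_tool --deltas '[[[0.48, 0.91, 0], [0, 0, 0]], [[0.74, 0.72, 0], [0, 0, 0]], [[0.93, 0.45, 0], [0, 0, 0]], [[1.02, 0.14, 0], [0, 0, 0]], [[1.02, -0.18, 0], [0, 0, 0]], [[0.91, -0.48, 0], [0, 0, 0]], [[0.72, -0.74, 0], [0, 0, 0]], [[0.45, -0.93, 0], [0, 0, 0]], [[0.14, -1.02, 0], [0, 0, 0]], [[-0.18, -1.02, 0], [0, 0, 0]]]'

```text
clock: 9.9
position: [497.1, 206.3, 108.1]
ee_rot: [-0.581, 0.814, -0.0, 0.0]
contact_force: [0.4, 0.1, 0.8]
gripper_width: 25.8
grasp_force: 59.7
```

```bash
cat > tub.py <<'E'
from h import *
d=get_image("top"); im=d["img"]; g=((im.max(2)>70)*255).astype(np.uint8); np.save("t.npy",d,allow_pickle=True)
c=np.load("uv.npy") if 0 else None
cv2.imwrite("pics/t2.png",cv2.resize(im[190:300,110:240,::-1],None,fx=5,fy=5))
s=arm.read_state(); print(s["position"].round(1),s["contact_force"].round(1),s["clock"])
E
python3 tub.py
```

```text
[498.5 206.1 108. ] [ 2.5  0.3 -0.7] 9.95
```

View pics/t2.png

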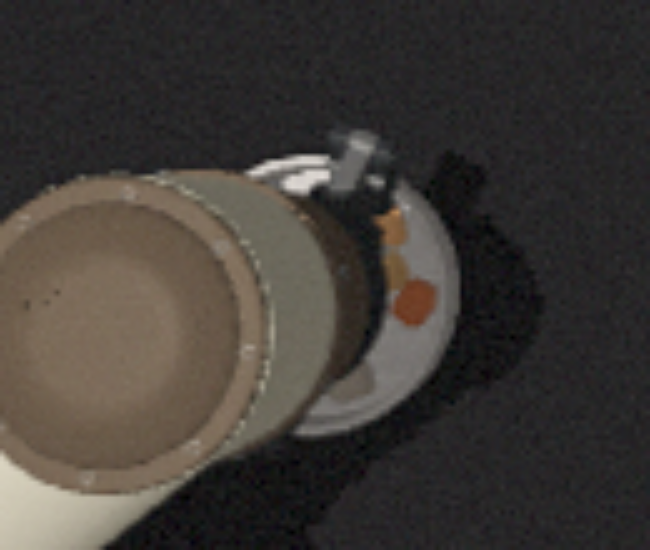

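The pebbles are bunching ahead of the rod on the near side, and the tub's right rim is at about px 202, essentially unmoved. I'll carry on.

Call:
drive_tool --deltas '[[[-0.48, -0.91, 0], [0, 0, 0]], [[-0.74, -0.72, 0], [0, 0, 0]], [[-0.93, -0.45, 0], [0, 0, 0]], [[-1.02, -0.14, 0], [0, 0, 0]], [[-1.02, 0.18, 0], [0, 0, 0]], [[-0.91, 0.48, 0], [0, 0, 0]], [[-0.72, 0.74, 0], [0, 0, 0]], [[-0.45, 0.93, 0], [0, 0, 0]], [[-0.14, 1.02, 0], [0, 0, 0]], [[0.18, 1.02, 0], [0, 0, 0]]]'

```text
clock: 10.95
position: [495.3, 272.9, 108.3]
ee_rot: [-0.581, 0.814, -0.0, 0.001]
contact_force: [0.8, -3.7, -0.9]
gripper_width: 25.5
grasp_force: 59.9
```

```bash
cat > tub2.py <<'E'
from h import *
a=np.load("s1.npy",allow_pickle=True).item(); b=get_image("scene")
m=lambda d:((d["img"].max(2)>70)*255).astype(np.uint8)
for d in (a,b):
    c=blob(m(d),270,175,345,210)[:,0]; print(c.min(0),c.max(0))
s=arm.read_state(); print(s["position"].round(1),s["contact_force"].round(1),s["clock"])
E
python3 tub2.py
```

```text
[282 175] [330 199]
[286 175] [334 199]
[493.4 272.4 108. ] [-1.5 -2.2 -0.2] 11.0
```

The scene view shows the tub shifted about 4 px, so a pebble has wedged against the wall. I'll measure the tub now and shrink the circle.

```bash
cat > tub3.py <<'E'
from h import *
from scipy.optimize import least_squares
def foot(d,u0=265,u1=350):
    m=((d["img"].max(2)>60)*255).astype(np.uint8); c=blob(m,u0,150,u1,215)[:,0]
    lo={}
    for u,v in c: lo[u]=max(v,lo.get(u,0))
    us=sorted(lo)[8:-8]; p=ray(d,[(u,lo[u]+.5) for u in us],0)[:,:2]
    r=least_squares(lambda q:np.hypot(*(p-q).T)-65,p.mean(0)-[50,0],loss="soft_l1"); return r.x.round(1),np.abs(r.fun).mean().round(2)
if __name__=="__main__":
    print("before",foot(np.load("s1.npy",allow_pickle=True).item()))
    b=get_image("scene"); print("now",foot(b)); s=arm.read_state(); print(s["position"].round(1),s["contact_force"].round(1),s["clock"])
    cv2.imwrite("pics/s_now.png",cv2.resize(b["img"][130:220,240:370,::-1],None,fx=5,fy=5))
E
python3 tub3.py
```

```text
before (array([495.5, 244.1]), np.float64(0.87))
now (array([499.7, 252.7]), np.float64(0.96))
[494.2 272.5 108.1] [-0.5 -2.8 -0. ] 11.05
```

View pics/s_now.png

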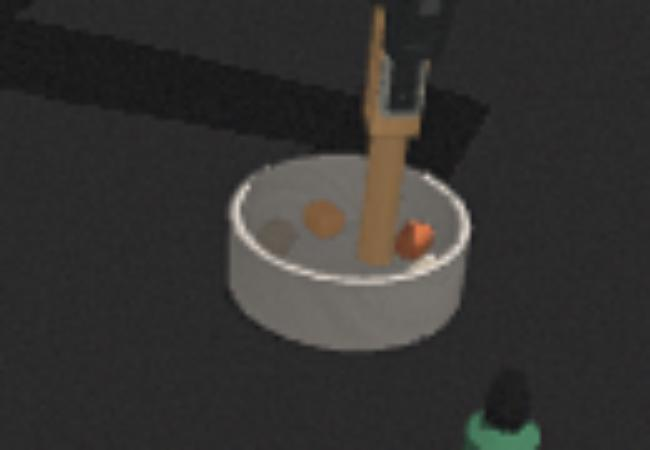

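The tub has shifted about 10 mm, with a pebble pressed between the rod and the +y wall. I'll continue with r≈29 about the tub's new centre (500,248.5).

```bash
python3 - <<'E'
from h import *
s=arm.read_state(); Ri=R.from_quat(s["ee_rot"]).inv()
a=np.radians(103+18*np.arange(25)); r=np.clip(25+np.arange(25),0,29)
p=np.c_[500+r*np.cos(a),248.5+r*np.sin(a),0*a]; p[0]=[495,273,0]
for q in np.split(Ri.apply(np.diff(p,axis=0)/10).round(2)[:,:2],[8,16]): print(q.tolist())
E
```

```text
[[0.48, 0.72], [0.66, 0.51], [0.82, 0.29], [0.9, 0.02], [0.84, -0.35], [0.69, -0.59], [0.47, -0.78], [0.21, -0.88]]
[[-0.08, -0.9], [-0.35, -0.84], [-0.59, -0.69], [-0.78, -0.47], [-0.88, -0.21], [-0.9, 0.08], [-0.84, 0.35], [-0.69, 0.59]]
[[-0.47, 0.78], [-0.21, 0.88], [0.08, 0.9], [0.35, 0.84], [0.59, 0.69], [0.78, 0.47], [0.88, 0.21], [0.9, -0.08]]
```

Call:
drive_tool --deltas '[[[0.48, 0.72, 0], [0, 0, 0]], [[0.66, 0.51, 0], [0, 0, 0]], [[0.82, 0.29, 0], [0, 0, 0]], [[0.9, 0.02, 0], [0, 0, 0]], [[0.84, -0.35, 0], [0, 0, 0]], [[0.69, -0.59, 0], [0, 0, 0]], [[0.47, -0.78, 0], [0, 0, 0]], [[0.21, -0.88, 0], [0, 0, 0]]]'

```text
clock: 11.85
position: [489.6, 219.9, 107.8]
ee_rot: [-0.58, 0.814, 0.0, -0.0]
contact_force: [0.5, 0.1, 0.0]
gripper_width: 25.5
grasp_force: 59.9
```

```bash
python3 tub3.py
```

```text
before (array([495.5, 244.1]), np.float64(0.87))
now (array([498.2, 251.6]), np.float64(0.87))
[490.9 219.9 107.8] [ 1.3 -0.4 -0. ] 11.9
```

Call:
drive_tool --deltas '[[[-0.08, -0.9, 0], [0, 0, 0]], [[-0.35, -0.84, 0], [0, 0, 0]], [[-0.59, -0.69, 0], [0, 0, 0]], [[-0.78, -0.47, 0], [0, 0, 0]], [[-0.88, -0.21, 0], [0, 0, 0]], [[-0.9, 0.08, 0], [0, 0, 0]], [[-0.84, 0.35, 0], [0, 0, 0]], [[-0.69, 0.59, 0], [0, 0, 0]]]'

```text
clock: 12.7
position: [525.6, 262.6, 107.9]
ee_rot: [-0.581, 0.814, -0.001, -0.001]
contact_force: [1.1, -4.6, 2.6]
gripper_width: 25.3
grasp_force: 60.3
```

```bash
python3 tub3.py
```

```text
before (array([495.5, 244.1]), np.float64(0.87))
now (array([501.5, 249.3]), np.float64(1.0))
[524.9 263.3 107.9] [ 0.1 -1.4  1.7] 12.75
```

Call:
drive_tool --deltas '[[[-0.37, 0.75, 0], [0, 0, 0]], [[-0.11, 0.85, 0], [0, 0, 0]], [[0.13, 0.88, 0], [0, 0, 0]], [[0.35, 0.84, 0], [0, 0, 0]], [[0.59, 0.69, 0], [0, 0, 0]], [[0.78, 0.47, 0], [0, 0, 0]], [[0.88, 0.21, 0], [0, 0, 0]], [[0.9, -0.08, 0], [0, 0, 0]]]'

```text
clock: 13.55
position: [473.1, 248.6, 109.0]
ee_rot: [-0.581, 0.814, 0.0, 0.003]
contact_force: [3.2, 1.3, 0.3]
gripper_width: 25.7
grasp_force: 60.0
```

```bash
python3 tub3.py
```

```text
before (array([495.5, 244.1]), np.float64(0.87))
now (array([497.4, 249.9]), np.float64(0.91))
[471.5 246.3 108.4] [-1.5 -0.6 -0.2] 13.6
```

Call:
drive_tool --deltas '[[[0.84, -0.35, 0], [0, 0, 0]], [[0.69, -0.59, 0], [0, 0, 0]], [[0.47, -0.78, 0], [0, 0, 0]], [[0.21, -0.88, 0], [0, 0, 0]], [[-0.08, -0.9, 0], [0, 0, 0]], [[-0.35, -0.84, 0], [0, 0, 0]], [[-0.59, -0.69, 0], [0, 0, 0]], [[0, 0, 0], [0, 0, 0]], [[-0.5, 0.7, 0], [0, 0, 0]], [[-0.6, 0.8, 0], [0, 0, 0]], [[-0.5, 0.8, 0], [0, 0, 0]]]'

```text
clock: 14.7
position: [498.3, 243.3, 108.0]
ee_rot: [-0.581, 0.814, -0.0, -0.0]
contact_force: [0.2, -1.1, -0.5]
gripper_width: 25.5
grasp_force: 60.1
```

Call:
drive_tool --deltas '[[[0, 0, -0.7], [0, 0, 0]], [[0, 0, -1.5], [0, 0, 0]], [[0, 0, -1.5], [0, 0, 0]], [[0, 0, -2], [0, 0, 0]], [[0, 0, -2], [0, 0, 0]], [[0, 0, -2], [0, 0, 0]], [[0, 0, -2], [0, 0, 0]], [[0, 0, -1], [0, 0, 0]], [[0, 0, 0], [0, 0, 0]]]'

```text
clock: 15.6
position: [499.4, 243.2, 236.8]
ee_rot: [-0.581, 0.814, 0.0, 0.002]
contact_force: [-1.3, -0.3, -1.0]
gripper_width: 25.4
grasp_force: 60.1
```

```bash
python3 tub3.py; python3 - <<'E'
from h import *
plan([695.5,14,235],np.radians(161))
d=get_image("top"); np.save("t3.npy",d,allow_pickle=True)
im=d["img"]; a=cv2.resize(im[130:190,240:300],None,fx=8,fy=8,interpolation=cv2.INTER_CUBIC); cv2.imwrite("pics/h3.png",a[:,:,::-1])
E
```

```text
before (array([495.5, 244.1]), np.float64(0.87))
now (array([497.6, 249.9]), np.float64(0.87))
[498.8 242.8 235.3] [-1.1 -0.2 -0.7] 15.65
pos [498.8 242.8 235.3] shift [ 1.523e+01 -2.605e+01  2.000e-02] turn [-0.   0.1  0. ] clock 15.65
```

View pics/h3.png

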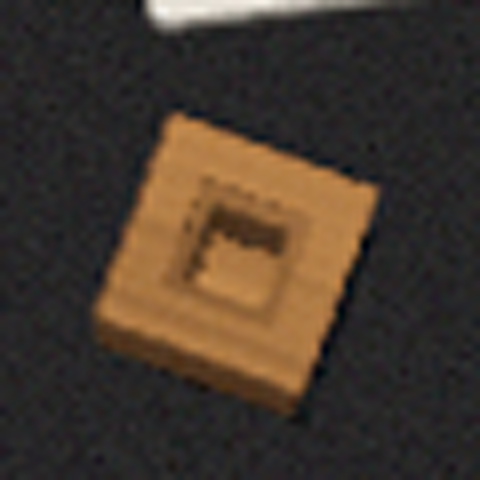

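The hole's mouth is centred at about crop (240,249), px (269.5,160.7).

```bash
python3 - <<'E'
from h import *
d=np.load("t3.npy",allow_pickle=True).item()
f=lambda q:np.array(q)/8+[240-.44,130-.44]
print(ray(d,f([(172,112),(378,187),(298,383),(97,308)]),60).mean(0).round(1),ray(d,f([(205,180),(312,212),(275,322),(175,288)]),60).mean(0).round(1))
E
```

```text
[697.1  15.   60. ] [696.1  13.4  60. ]
```

Call:
drive_tool --deltas '[[[1.9, -3.25, 0], [0, 0, 0]], [[1.9, -3.25, 0], [0, 0, 0]], [[1.9, -3.25, 0], [0, 0, 0]], [[1.9, -3.25, 0], [0, 0, 0]], [[1.9, -3.25, 0], [0, 0, 0]], [[1.9, -3.25, 0], [0, 0, 0]], [[1.9, -3.25, 0], [0, 0, 0]], [[1.9, -3.25, 0], [0, 0, 0]], [[0, 0, 0], [0, 0, 0]], [[0, 0, 0], [0, 0, 0]]]'

```text
clock: 16.7
position: [694.9, 13.5, 232.4]
ee_rot: [-0.58, 0.815, 0.001, -0.002]
contact_force: [-0.4, 0.2, -0.2]
gripper_width: 25.5
grasp_force: 60.2
```

```bash
python3 - <<'E'
from h import *
plan([695.9,14.1,180],np.radians(161))
d=get_image("scene"); np.save("s3.npy",d,allow_pickle=True); a=np.load("s1.npy",allow_pickle=True).item()
for q in (a,d):
    im=q["img"].astype(int)
    for v in (180,205): print(v,np.where(im[v,235:270].sum(1)>220)[0][[0,-1]]+235,end=" ")
    print(np.where(im[190:230,252].sum(1)>220)[0].tolist()[-12:])
E
```

```text
pos [694.9  13.5 232.4] shift [-0.1  -0.1   5.24] turn [ 0.2 -0.1 -0.1] clock 16.7
180 [247 257] 205 [248 256] [7, 8, 9, 10, 11, 12, 13, 14, 15, 16, 17, 18]
180 [247 256] 205 [247 256] [8, 9, 10, 11, 12, 13, 14, 15, 16, 17, 18, 19]
```

Call:
drive_tool --deltas '[[[-0.1, -0.1, 2], [0, 0, 0]], [[0, 0, 2], [0, 0, 0]], [[0, 0, 1.5], [0, 0, 0]], [[0, 0, 0.5], [0, 0, 0]], [[0, 0, 0.5], [0, 0, 0]], [[0, 0, 0.5], [0, 0, 0]], [[0, 0, 0.5], [0, 0, 0]], [[0, 0, 0.5], [0, 0, 0]], [[0, 0, 0.5], [0, 0, 0]]]'

```text
clock: 17.65
position: [696.7, 15.0, 149.8]
ee_rot: [-0.581, 0.814, -0.0, 0.0]
contact_force: [0.6, -0.5, -0.2]
gripper_width: 25.2
grasp_force: 60.2
```

In with no force: the tip is at about 51 mm, below the mouth. Continuing down.

Call:
drive_tool --deltas '[[[0, 0, 0.5], [0, 0, 0]], [[0, 0, 0.5], [0, 0, 0]], [[0, 0, 0.5], [0, 0, 0]], [[0, 0, 0.5], [0, 0, 0]], [[0, 0, 0.5], [0, 0, 0]], [[0, 0, 0.5], [0, 0, 0]], [[0, 0, 0.3], [0, 0, 0]], [[0, 0, 0.2], [0, 0, 0]], [[0, 0, 0], [0, 0, 0]]]'

```text
clock: 18.55
position: [696.5, 15.0, 114.6]
ee_rot: [-0.581, 0.814, 0.0, -0.0]
contact_force: [-0.4, -0.2, -0.6]
gripper_width: 25.2
grasp_force: 60.2
```

Call:
drive_tool --deltas '[[[0, 0, 0.2], [0, 0, 0]], [[0, 0, 0.2], [0, 0, 0]], [[0, 0, 0], [0, 0, 0]], [[0, 0, 0], [0, 0, 0]]]'

```text
clock: 18.95
position: [696.6, 15.0, 110.9]
ee_rot: [-0.581, 0.814, 0.0, -0.0]
contact_force: [0.0, -0.4, -0.9]
gripper_width: 25.4
grasp_force: 60.1
```

Call:
drive_tool --deltas '[[[0, 0, 0], [0, 0, 0]], [[0, 0, 0], [0, 0, 0]], [[0, 0, 0], [0, 0, 0]], [[0, 0, 0], [0, 0, 0]], [[0, 0, 0], [0, 0, 0]], [[0, 0, 0], [0, 0, 0]]]' --claw 8.5

```text
clock: 19.55
position: [696.6, 15.0, 111.0]
ee_rot: [-0.581, 0.814, -0.0, 0.0]
contact_force: [-0.2, 0.2, 0.1]
gripper_width: 84.9
grasp_force: 0.0
```

Call:
drive_tool --deltas '[[[0, 0, -1], [0, 0, 0]], [[0, 0, -2], [0, 0, 0]], [[0, 0, -3], [0, 0, 0]], [[0, 0, -4], [0, 0, 0]], [[0, 0, -3], [0, 0, 0]], [[0, 0, 0], [0, 0, 0]]]'

```text
clock: 20.15
position: [699.3, 14.9, 248.6]
ee_rot: [-0.581, 0.814, -0.003, 0.005]
contact_force: [0.4, 0.0, -0.6]
gripper_width: 84.9
grasp_force: 0.0
```

```bash
python3 tub3.py; python3 - <<'E'
from h import *
d=get_image("scene"); cv2.imwrite("pics/s4.png",cv2.resize(d["img"][130:290,60:360,::-1],None,fx=2.6,fy=2.6))
print(arm.read_state()["joints"].round(2))
for a in (71,161): plan([500,320,120],np.radians(a))
E
```

```text
before (array([495.5, 244.1]), np.float64(0.87))
now (array([497.6, 249.9]), np.float64(0.87))
[697.9  15.1 245.2] [-1.1 -1.  -0.8] 20.2
[ 0.25  0.5   0.23 -0.   -1.29 -0.58]
pos [696.8  15.1 242.6] shift [-22.4   28.56  12.24] turn [-0.   0.2 90. ] clock 20.25
pos [696.8  15.1 242.6] shift [-22.4   28.56  12.24] turn [-0.1  0.1 -0. ] clock 20.25
```

View pics/s4.png

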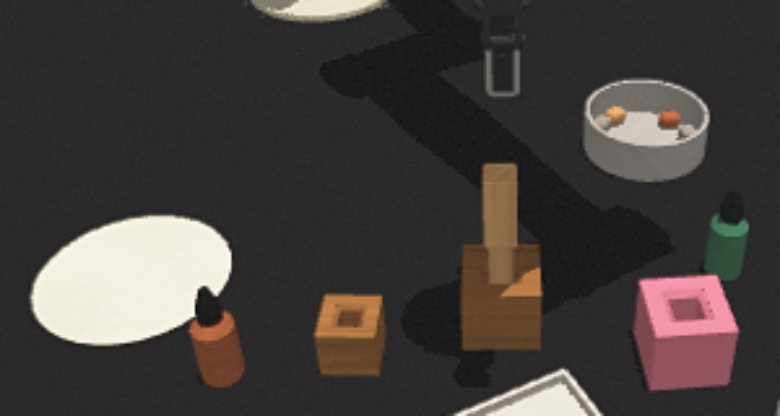

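The stirrer stands upright in its holder (crop (500,215)), the tub is at about (498,246), and the bottles are untouched. Next I'll turn so both open fingers cradle the tub from its +y side.

Call:
drive_tool --deltas '[[[0, 0, 0], [0, 0, -7.4]], [[0, 0, 0], [0, 0, -7.4]], [[0, 0, 0], [0, 0, -7.4]], [[0, 0, 0], [0, 0, 0]]]'

```text
clock: 20.65
position: [696.0, 14.9, 239.3]
ee_rot: [0.727, -0.687, -0.001, 0.001]
contact_force: [0.5, -0.0, 0.3]
gripper_width: 85.4
grasp_force: 0.0
```

```bash
python3 - <<'E'
from h import *
plan([491.8,350.8,120],np.radians(3.2)); plan([491.8,350.8,3],np.radians(3.2))
d=get_image("top"); im=d["img"]; g=((im.max(2)>70)*255).astype(np.uint8)
c=blob(g,130,195,215,290)[:,0]; print("tub",circ(ray(d,c,45)))
print(arm.read_state()["joints"].round(2))
E
```

```text
pos [696.   14.9 239.3] shift [-34.68  18.48  11.98] turn [ 0.2 -0.  -0. ] clock 20.65
pos [696.   14.9 239.3] shift [-34.68  18.44  23.68] turn [ 0.2 -0.  -0. ] clock 20.65
tub (array([498.60705798, 243.59641228]), np.float64(115.09809586021562))
[ 0.25  0.51  0.22 -0.   -1.29 -0.2 ]
```

Call:
drive_tool --deltas '[[[-3.47, 1.85, 0], [0, 0, 0]], [[-3.47, 1.85, 0], [0, 0, 0]], [[-3.47, 1.85, 0], [0, 0, 0]], [[-3.47, 1.85, 0], [0, 0, 0]], [[-3.47, 1.85, 0], [0, 0, 0]], [[-3.47, 1.85, 0], [0, 0, 0]], [[-3.47, 1.85, 1.5], [0, 0, 0]], [[-3.47, 1.85, 2], [0, 0, 0]], [[-3.47, 1.85, 2], [0, 0, 0]], [[-3.47, 1.85, 2], [0, 0, 0]], [[0, 0, 2], [0, 0, 0]], [[0, 0, 1], [0, 0, 0]]]'

```text
clock: 21.9
position: [490.8, 351.2, 133.5]
ee_rot: [0.726, -0.687, -0.0, 0.002]
contact_force: [-0.3, 0.5, 0.7]
gripper_width: 85.1
grasp_force: 0.0
```

```bash
python3 - <<'E'
from h import *
plan([491.8,350.8,4],np.radians(3.2))
E
python3 tub3.py
```

```text
pos [490.8 351.2 133.5] shift [ 1.000e-02 -1.400e-01  1.295e+01] turn [ 0.2 -0.2 -0. ] clock 21.9
before (array([495.5, 244.1]), np.float64(0.87))
now (array([497.6, 249.9]), np.float64(0.87))
[490.9 350.1 132.5] [-1.1 -0.7 -1.8] 21.95
```

Call:
drive_tool --deltas '[[[0, -0.1, 2.5], [0, 0, 0]], [[0, 0, 2.5], [0, 0, 0]], [[0, 0, 2.5], [0, 0, 0]], [[0, 0, 2.2], [0, 0, 0]], [[0, 0, 1.7], [0, 0, 0]], [[0, 0, 1], [0, 0, 0]], [[0, 0, 0.4], [0, 0, 0]], [[0, 0, 0], [0, 0, 0]]]'

```text
clock: 22.75
position: [494.0, 350.9, 8.1]
ee_rot: [0.726, -0.687, 0.0, -0.0]
contact_force: [0.2, 0.4, 0.5]
gripper_width: 84.8
grasp_force: 0.0
```

Call:
drive_tool --deltas '[[[1, 0, 0], [0, 0, 0]], [[1, 0, 0], [0, 0, 0]], [[0.8, 0, 0], [0, 0, 0]], [[0.5, 0, 0], [0, 0, 0]], [[0.5, 0, 0], [0, 0, 0]], [[0.5, 0, 0], [0, 0, 0]], [[0.5, 0, 0], [0, 0, 0]], [[0.5, 0, 0], [0, 0, 0]], [[0.5, 0, 0], [0, 0, 0]]]'

```text
clock: 23.65
position: [497.3, 293.9, 8.2]
ee_rot: [0.727, -0.687, 0.0, -0.001]
contact_force: [-0.2, 3.8, 0.3]
gripper_width: 84.5
grasp_force: 2.0
```

```bash
python3 tub3.py; python3 - <<'E'
from h import *
plan([523.6,-215.5,4],np.radians(3.2))
E
```

```text
before (array([495.5, 244.1]), np.float64(0.87))
now (array([501.8, 236.4]), np.float64(0.89))
[497.2 292.9   8.1] [1.4 2.2 0.5] 23.7
pos [497.2 292.9   8.1] shift [50.91  0.24  0.38] turn [-0.1  0.   0. ] clock 23.7
```

View pics/s_now.png

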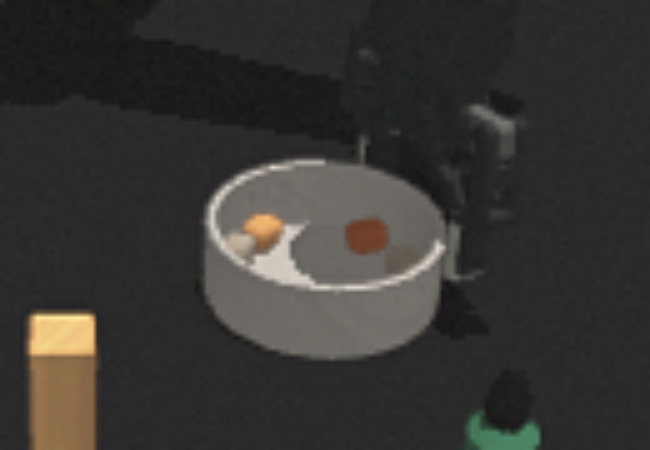

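The cradle works: both fingers contact the tub at about 4 N and the tub follows. I'll push on.

Call:
drive_tool --deltas '[[[0.8, 0, 0], [0, 0, 0]], [[1.2, 0.02, 0], [0, 0, 0]], [[1.6, 0.02, 0], [0, 0, 0]], [[1.6, 0.02, 0], [0, 0, 0]], [[1.6, 0.02, 0], [0, 0, 0]], [[1.6, 0, 0], [0, 0, 0]], [[1.6, 0, 0], [0, 0, 0]], [[1.6, 0, 0], [0, 0, 0]], [[1.6, 0, 0], [0, 0, 0]], [[1.6, 0, 0], [0, 0, 0]], [[1.6, 0, 0], [0, 0, 0]], [[1.6, 0, 0], [0, 0, 0]]]'

```text
clock: 24.9
position: [506.1, 112.2, 8.1]
ee_rot: [0.727, -0.687, 0.0, -0.0]
contact_force: [-0.9, 4.1, 1.8]
gripper_width: 85.2
grasp_force: 2.6
```

Call:
drive_tool --deltas '[[[1.6, 0, 0], [0, 0, 0]], [[1.6, 0, 0], [0, 0, 0]], [[1.6, 0, 0], [0, 0, 0]], [[1.6, 0, 0], [0, 0, 0]], [[1.6, 0, 0], [0, 0, 0]], [[1.6, 0, 0], [0, 0, 0]], [[1.6, 0, 0], [0, 0, 0]], [[1.6, 0, 0], [0, 0, 0]], [[1.6, 0, 0], [0, 0, 0]], [[1.2, 0, 0], [0, 0, 0]], [[0.8, 0, 0], [0, 0, 0]], [[0.4, 0, 0], [0, 0, 0]]]'

```text
clock: 26.1
position: [514.4, -55.4, 7.9]
ee_rot: [0.726, -0.688, -0.001, 0.001]
contact_force: [0.3, 6.6, 4.2]
gripper_width: 84.9
grasp_force: 3.5
```

```bash
python3 - <<'E'
from h import *
plan([523.6,-215.5,8],np.radians(3.2)); s=arm.read_state(); print(s["joints"].round(2),s["contact_force"].round(1),s["gripper_width"])
d=get_image("top"); cv2.imwrite("pics/t5.png",d["img"][:,:,::-1]); np.save("t5.npy",d,allow_pickle=True)
E
```

```text
pos [514.4 -55.4   7.9] shift [ 1.604e+01 -4.000e-02 -1.000e-02] turn [ 0.1  0.  -0.1] clock 26.1
[ 0.21  0.49 -0.51 -0.   -0.57 -0.15] [0.3 6.6 4.2] 84.86073446438932
```

View pics/t5.png

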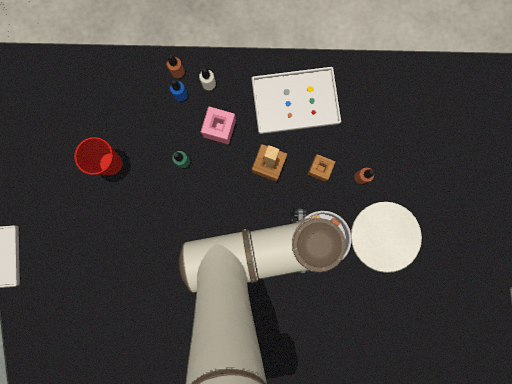

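The tub is on course at about px (324,238), just short of the paper at (386,237), with about 16 cm still to go.

Call:
drive_tool --deltas '[[[0.8, 0, 0], [0, 0, 0]], [[1.4, 0, 0], [0, 0, 0]], [[1.6, 0, 0], [0, 0, 0]], [[1.6, 0, 0], [0, 0, 0]], [[1.6, 0, 0], [0, 0, 0]], [[1.6, 0, 0], [0, 0, 0]], [[1.6, 0, 0], [0, 0, 0]], [[1.6, 0, 0], [0, 0, 0]], [[1.4, 0, 0], [0, 0, 0]], [[1.2, 0, 0], [0, 0, 0]], [[0.8, 0, 0], [0, 0, 0]], [[0.5, 0, 0], [0, 0, 0]]]'

```text
clock: 27.35
position: [522.5, -211.1, 7.8]
ee_rot: [0.726, -0.687, -0.002, 0.001]
contact_force: [0.3, 8.1, 5.5]
gripper_width: 85.5
grasp_force: 4.0
```

Call:
drive_tool --deltas '[[[0, 0, 0], [0, 0, 0]], [[-1, 0, 0], [0, 0, 0]], [[-2, 0, 0], [0, 0, 0]], [[-2.5, 0, 0], [0, 0, 0]], [[-2.5, 0, 0], [0, 0, 0]], [[-2, 0, 0], [0, 0, 0]], [[-1, 0, -1], [0, 0, 0]], [[-1, 0, -3], [0, 0, 0]], [[-2, 0, -3], [0, 0, 0]], [[-3, 0, -3], [0, 0, 0]], [[-3, 0, -3], [0, 0, 0]], [[-3, 0, -2], [0, 0, 0]]]'

```text
clock: 28.55
position: [511.3, 19.4, 160.7]
ee_rot: [0.727, -0.687, 0.001, -0.001]
contact_force: [1.0, -0.3, 0.5]
gripper_width: 84.9
grasp_force: 0.0
```

```bash
python3 - <<'E'
from h import *
s=arm.read_state(); print(s["position"].round(1),s["clock"])
d=get_image("top"); b=get_image("scene")
A=cv2.resize(d["img"][130:290,270:440],None,fx=2.5,fy=2.5); B=cv2.resize(b["img"][170:330,50:220],None,fx=2.5,fy=2.5)
cv2.imwrite("pics/fin.png",cv2.resize(np.hstack([A,B]),(800,376))[:,:,::-1])
im=b["img"]; m=((im.min(2)>150)*255).astype(np.uint8); np.save("tf.npy",d,allow_pickle=True); np.save("sf.npy",b,allow_pickle=True)
E
```

```text
[511.3  19.4 160.7] 28.55
```

View pics/fin.png

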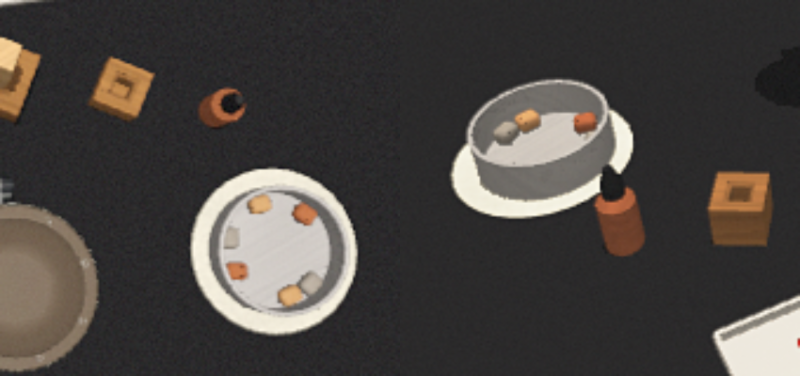

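The tub stands on the paper with a white margin all round, all six pebbles are inside, and the bottle is untouched. The final push pose puts the tub's centre within about 5 mm of the paper's, against a margin of 20 mm. Handing in.

```bash
python3 -c "
from bench import arm; print(arm.job_done())"
```

```text
the job is handed in; nothing more can be done
None
```

I stirred the pebbles counter-clockwise for about two and a half turns, stood the stirrer back in its holder, then slid the tub onto the paper with all six pebbles in it and handed the job in at about 29 s; the tub shifted up to about 10 mm during the stirring.

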